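# Clamp the glued block and zero the hour dial

## Task

Slide the glued wooden block along its channel until it is fully home against the end stop of the hold-down clamp, then press the red-ended lever down until the brass catch holds it by itself with the pad on the block. Then turn the hour dial back anticlockwise to its zero stop, so that the setting time counts from now. Leave the things round the clamp alone.

Things in the scene. Friction and masses are not known exactly. Their poses are not given: they have to be found in the camera images.
- clamp: Hold-down clamp fixed to the bench: plywood base 200 (x) x 270 (y) x 18 mm, origin under its centre. Its channel runs along its x at y = 0 between 8 mm high rails 40 mm apart, open at -x, closed by a 24 mm high aluminium stop. The sprung steel lever (18 mm wide) lies along y at x = +50 mm: blue hinge bracket at y = +100, red end at y = -110 to -170 mm.
- stop_face (a point): Foot of the end stop's face, in the middle of the channel floor (18 mm above the bench); axes as the clamp's. The block is home when its leading end touches this face.
- block: Light wooden block 35 x 60 x 35 mm (x, y, z), 60 mm side along the channel; origin at the centre of its underside. It stands in the channel with its underside 18 mm above the bench. Home, its origin is 30 mm from stop_face, and the pad is 12 mm from its leading end, 48 mm from its trailing end.
- lever_press (a point): Middle of the top of the lever's red end (30 x 60 mm), 245 mm from the hinge; where to press down. It moves with the lever: about 121 mm above the bench when up, about 83 mm when caught.
- press_lever (a joint): Lever angle: 0 up (sprung), grows as the red end is pressed down; the catch snaps over the pin at about 0.18, the hard stop is at 0.205, and it rests at about 0.17 when caught. Pressing takes 3 to 8 N at the red end.
- pawl (a joint): Angle of the sprung brass catch, which stands behind the lever at clamp x = +62 to +85, y = -90 mm, up to 97 mm high: 0 home, over the pin; pushed back to about 0.15 as the lever's pin passes it, then snaps back to 0.
- dial_grip (a point): Middle of the hour dial's black bar grip: 42 long, 11 thick, 22 mm high, its centre 41 mm above the bench, turning about the vertical; x axis along the bar towards the white pointer mark. The white scale below is 68 mm across; the red mark and stop pin are at zero.
- dial (a joint): Dial angle, grows clockwise seen from above; 0 is the zero stop, with the bar and its pointer along the clamp's +x.
- maquette: Bystander: clay egg study 58 x 63 x 78 mm, origin under its centre.
- clay_ball: Bystander: clay ball 41 x 43 x 32 mm, origin under its centre.
- tape: Bystander: roll of blue tape, 103 mm across, 25 mm high, origin under its centre.
- pen: Bystander: black and white marker pen 135 mm long, 17 mm thick, origin under its centre.
- pad_foot (a point): Centre of the underside of the lever's rubber pad (18 mm across), over the channel 12 mm in front of the end stop; about 66 mm above the bench when the lever is up, when the lever's top is 96 mm above the bench there. Moves with the lever.
There are look-alikes about, which are no part of the job. What is shaped like the block but turquoise is not meant.

How it is judged:
By the outcome, as a careful person would: the job done as asked, in the order asked, and still so for the second after the job is handed in, with the robot touching nothing.
It also fails if it takes over 64 s, if anything falls off the work surface, if the arm or the gripper's body presses on something with over 40 N, if the wrist force passes 120 N, or if a joint passes its speed limit or range.

## Robot

A 7-joint arm with a two-finger parallel gripper is mounted at the origin on a cart in front of the work surface, level with it; the furniture and walls round the work are solid. World frame = base frame: x ahead of the robot, y to its left, z up, the work surface at z = 0. Lengths are in mm, angles in rad, forces in N, time in s.
With the tool pointing down it reaches from about 425 to 825 mm from the base axis. Payload 3.6 kg.
Tool frame: the origin (TCP) lies between the finger pads; the fingertips stand ahead of it and the grasp point (between the pads) lies 6 mm ahead of it (ctrl.tip_reach is the z of the fingertips in the tool frame, in mm); z points along the fingers, y is the line along which they close (so a half turn about z gives the same grasp; the last joint's range is limited). The gripper opens to 93 mm and grips with 3 to 60 N. Pads are 15 mm wide; open, the fingers measure 128 mm over their backs; the gripper's body (75 mm by 188 mm) begins 65 mm behind the grasp point.
Start: joints at [1.133, 0.615, -0.013, 1.423, 0.008, 1.103, -0.04], TCP at [259.581, -595.887, 243.64] pointing down, gripper open.
Joint ranges: [-3.12, 3.12], [-0.3, 2.06], [-1.34, 1.32], [0.26, 2.42], [-1.36, 4.5], [0.01, 1.98], [-2.84, 2.84]. Speed limits (rad/s): [2.79, 2.79, 3.14, 3.14, 3.14, 3.14, 3.14].

## Interface

Orientations are given as a rotation vector (axis times angle).
In Python, from bench import ctrl gives the robot as it stands.
- The arm moves only by the tool jog_arm, never from a script. Its argument "moves" is one flat list of numbers, 7 for each row, row after row: the turn, a rotation vector about the world's x, y, z in rad, then the shift along the world's x, y, z in units of 60 mm (1.0 is 60 mm), then the finger opening in mm, from 0 to 93. In form: [ax, ay, az, x, y, z, grip, ax, ay, az, x, y, z, grip, ...]. A call has 1 to 8 rows; each row is the pose to reach, as a shift and turn from the pose commanded when the call began; what a row does not reach only later rows make up. A row lasts 1/8 s, in which the tool goes at most 62.5 mm and 10.7 degrees, less where a joint would pass 70% of its speed; a pose out of reach is approached as far as the arm can. A call with a gripper value outside its range is refused whole. The fingers move at their own pace and stop on an object; "squeeze" is the grip in N (left out, the last holds). Time passes only in rows, so rows that repeat a pose let the fingers close. It gives the time, the measured TCP pose, the force, the opening and the grip force at its end, in the units of the state.
- ctrl.state(): the state, without advancing time (a new reading comes with each control period).
- ctrl.snapshot(name): name is "scene" or "top" or "wrist"; returns (picture, depth): 384x512x3 uint8, red, green, blue; 384x512 float32, mm along the optical axis (not along the pixel's ray), 0 where there is no reading.
- ctrl.camera_model(name): a dict with "intrinsics" (3x3 intrinsics, pixels), "dist" ([k1, k2, p1, p2, k3] as OpenCV has them; the pictures are not rectified), "world_from_camera" (4x4, takes a point from camera to world coordinates). Camera axes: x right, y down, z forward; pixel columns grow to the right and rows downward; lengths in mm; the calibration is good to about 2 mm. A picture is of the moment at which its call begins: read the wrist's pose just before it. camera_model takes no time and is no camera call; for the wrist camera it gives the pose at the moment of the call.
- ctrl.job_done(): hands the job in; it is judged then, once.
Trained networks look in the newest picture that a camera, given by its name, has taken for a name from the list of things; names that differ only in an ending like _2 or _b are one class to them, and where a whole thing is asked for, a point or a joint stands for the part that bears it (a point fixed in the world has none). Each returns a list of dicts, best first, with "confidence" (0 to 1); they miss things now and then, are a little off and sometimes report something else, mostly with a low value. They report only what shows in the picture. A call takes as long as a camera call. They do not tell look-alikes from the thing itself.
- ctrl.regions_of(camera, thing): "mask" (384x512 bool, what is visible of it) and "location" ([column, row] in pixels, amid what is visible of it).
The state is a dict: "clock": time; "joint_positions": joint angles; "qd": joint speeds; "joint_torque": joint torques, N m; "tcp_pos": TCP position; "tool_rot": TCP orientation; "force": force on the tool from outside, world axes, zero at the start; "moment": the same for the moment, N m; "grip_width": finger opening in mm; "gripper_force": force on a finger pad.
Only numpy, scipy, OpenCV 4.12 (cv2) and the standard library are available. Lean on these libraries where they do the work, as an engineer would, in place of code of your own. Each camera call takes 0.05 s, during which the arm holds its last target. There are 200 camera calls.

## Working session

There is one attempt and no reset: what is moved stays moved. The work goes in short steps, Python scripts to look and compute and a tool call to move; the robot and the scene stay as the last step left them, time stands still between calls to the robot, and variables do not carry over. Pictures are saved under pics/ and viewed, at most 10 in all, crops included, and the job is handed in when it is done.

Besides the shell and the picture viewer there is one more tool, called after ">>>" by a JSON object that holds its "method" and its "body", one argument or row to a line. jog_arm: Moves the arm, as the interface text tells. Its arguments: {"type":"object","properties":{"moves":{"type":"array","items":{"type":"number"}},"squeeze":{"type":"number"}},"required":["moves"]}

```bash
mkdir -p pics; cat > h.py <<'E'
import numpy as np,cv2
from bench import ctrl
def snap(c,fn=None):
    m=ctrl.camera_model(c); p,d=ctrl.snapshot(c)
    if fn: cv2.imwrite('pics/'+fn,p[:,:,::-1])
    return p,d,m
def pts(d,m,uv):
    uv=np.asarray(uv,float).reshape(-1,2)
    n=cv2.undistortPoints(uv.reshape(-1,1,2),np.array(m['intrinsics'],float),np.array(m['dist'],float)).reshape(-1,2)
    z=d[uv[:,1].astype(int),uv[:,0].astype(int)]
    P=np.c_[n*z[:,None],z]; T=np.array(m['world_from_camera'])
    return P@T[:3,:3].T+T[:3,3],z
def maskpts(d,m,mask):
    v,u=np.nonzero(mask&(d>0)); return pts(d,m,np.c_[u,v])[0]
E
python3 - <<'E'
from h import *
for c in ['top','scene']:
    p,d,m=snap(c,c+'0.png')
    for t in ['clamp','block','lever_press','dial_grip','maquette','clay_ball','tape','pen','pawl']:
        for r in ctrl.regions_of(c,t)[:3]:
            P=maskpts(d,m,r['mask'])
            if len(P): print(c,t,round(r['confidence'],2),np.round(r['location']),np.round(np.median(P,0)),np.round(np.percentile(P,3,axis=0)),np.round(np.percentile(P,97,axis=0)))
s=ctrl.state();print(s['clock'],s['tcp_pos'],s['tool_rot'],ctrl.tip_reach)
E
```

```text
top clamp 0.89 [274. 191.] [561. -20.  20.] [ 464. -147.   14.] [649. 112. 120.]
top block 0.7 [272. 207.] [532. -15.  53.] [503. -31.  45.] [562.   3.  57.]
top block 0.69 [275. 259.] [388. -16.  35.] [363. -40.  31.] [411.  10.  39.]
top block 0.61 [237. 272.] [361.  93.  35.] [338.  66.   0.] [382. 122.  40.]
top lever_press 0.7 [290. 171.] [605. -50. 104.] [ 590. -173.   78.] [618.  87. 128.]
top dial_grip 0.6 [305. 218.] [ 497. -100.   32.] [ 481. -117.   27.] [516. -82.  55.]
top dial_grip 0.37 [364. 185.] [ 583. -247.   61.] [ 561. -273.   24.] [ 609. -227.   77.]
top maquette 0.75 [364. 187.] [ 582. -248.   60.] [ 561. -276.    1.] [ 609. -227.   77.]
top clay_ball 0.49 [253. 143.] [704.  43.  26.] [688.  27.  15.] [724.  60.  33.]
top tape 0.65 [303. 217.] [ 497. -100.   32.] [ 481. -117.   26.] [516. -81.  55.]
top tape 0.56 [183. 168.] [620. 210.  23.] [573. 163.  -2.] [666. 259.  28.]
top tape 0.16 [275. 195.] [561. -19.  20.] [ 464. -147.   14.] [649. 112. 120.]
top pen 0.62 [312. 143.] [ 704. -116.   14.] [ 694. -173.    7.] [715. -55.  20.]
top pawl 0.55 [311. 166.] [ 
[... 621 characters left out ...]
 8.] [ 606. -228.   75.]
scene maquette 0.39 [310. 188.] [493. -96.  31.] [ 478. -119.   25.] [515. -81.  54.]
scene clay_ball 0.7 [218. 167.] [701.  48.  25.] [688.  30.  11.] [718.  62.  33.]
scene tape 0.8 [182. 208.] [615. 212.  23.] [570. 165.   3.] [665. 258.  27.]
scene tape 0.66 [216. 166.] [701.  49.  24.] [688.  28.   2.] [722.  62.  33.]
scene pen 0.6 [261. 147.] [ 705. -103.   14.] [ 697. -156.    5.] [714. -50.  19.]
scene pawl 0.56 [277. 154.] [ 630. -108.   36.] [ 615. -114.   34.] [635. -98.  94.]
scene pawl 0.42 [215. 169.] [701.  49.  23.] [687.  26.  -1.] [724.  63.  34.]
1.0 [ 259.59475847 -595.89396008  243.66676735] [-3.07553265e+00 -6.40846171e-01 -4.30125669e-05] 25.0
```

View pics/top0.png

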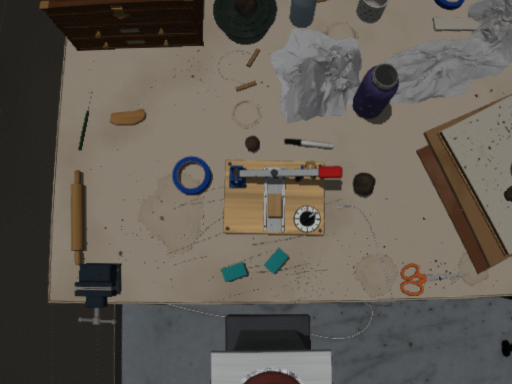

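View pics/scene0.png

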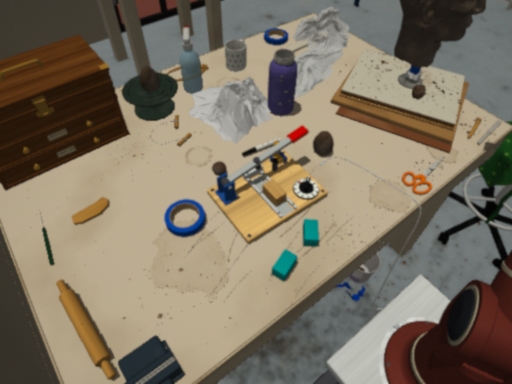

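The blocks are at top px (272,207), which is wooden and stands in the channel, and at (275,259) and (237,272), which are turquoise and lie loose. The first fits the description. The clamp is at about (275,197), the red lever end at (330,172) and the dial at (307,218). I'll confirm with a crop and fit the clamp's pose.

```bash
python3 - <<'E'
from h import *
for c in ['top','scene']:
    p,d,m=snap(c)
    if c=='top': cv2.imwrite('pics/crop.png',cv2.resize(p[145:290,210:360,::-1],None,fx=4,fy=4,interpolation=cv2.INTER_CUBIC)[:, :600])
    r=ctrl.regions_of(c,'clamp')[0]; P=maskpts(d,m,r['mask'])
    Q=P[(P[:,2]>12)&(P[:,2]<24)]
    print(c,cv2.minAreaRect(Q[:,:2].astype(np.float32)),np.median(Q[:,2]))
    h=cv2.cvtColor(p,cv2.COLOR_RGB2HSV).astype(int)
    v,u=np.nonzero(((h[...,0]<6)|(h[...,0]>174))&(h[...,1]>180)&(h[...,2]>100)&(d>0))
    R=pts(d,m,np.c_[u,v])[0]; R=R[(R[:,2]>70)&(R[:,2]<140)&(np.abs(R[:,0]-600)<60)]
    print('red',len(R),np.round(R.min(0)),np.round(R.max(0)),np.round(np.median(R,0)))
    for b in ctrl.regions_of(c,'block'):
        B=maskpts(d,m,b['mask'])
        if np.median(B[:,2])>45:
            B=B[B[:,2]>48];print('block',cv2.minAreaRect(B[:,:2].astype(np.float32)),np.median(B[:,2]))
E
```

```text
top ((558.83642578125, -14.182022094726562), (270.61517333984375, 200.43838500976562), 87.95770263671875) 18.575804320634234
red 226 [ 590. -179.  114.] [ 616. -124.  134.] [ 602. -151.  123.]
block ((532.6846313476562, -14.036880493164062), (34.033573150634766, 58.679229736328125), 89.07231140136719) 53.19770918698157
scene ((556.8628540039062, -14.356979370117188), (271.6543273925781, 200.41140747070312), 87.96818542480469) 18.356821441165152
red 160 [ 589. -175.  114.] [ 616. -123.  130.] [ 600. -148.  123.]
block ((530.9395141601562, -13.12078857421875), (34.710479736328125, 60.4968376159668), 88.8210220336914) 52.99764816400835
```

View pics/crop.png

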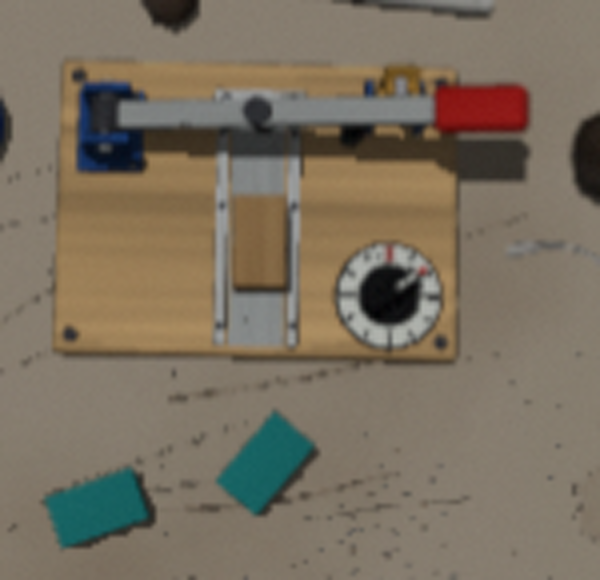

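The crop confirms it: the wooden block is in the channel (crop px 260,243) and the pad stands above the channel near the stop. The lever is up, and the dial pointer is about 50° clockwise of the red zero mark. The clamp is at about (558,-14) with yaw -0.036. The first move goes behind the block at height, with the fingers closing.

>>> {"method": "jog_arm", "body": {
  "moves": [0,0,-0.447,3.72,9.73,-0.7,0,0,0,-0.447,3.72,9.73,-0.7,0,0,0,-0.447,3.72,9.73,-0.7,0,0,0,-0.447,3.72,9.73,-0.7,0,0,0,-0.447,3.72,9.73,-0.7,0,0,0,-0.447,3.72,9.73,-0.7,0,0,0,-0.447,3.72,9.73,-0.7,0,0,0,-0.447,3.72,9.73,-0.7,0],
  "squeeze": 15
}}

```text
clock: 2.3
tcp_pos: [438.6, -128.1, 210.5]
tool_rot: [3.141, -0.057, 0.003]
force: [1.2, -1.4, 0.3]
grip_width: 17.8
gripper_force: 0.0
```

>>> {"method": "jog_arm", "body": {
  "moves": [0,0,0,0.7,1.85,-0.17,0,0,0,0,0.7,1.85,-0.17,0,0,0,0,0.7,1.85,-0.17,0,0,0,0,0.7,1.85,-0.17,0,0,0,0,0.7,1.85,-0.17,0]
}}

```text
clock: 2.92
tcp_pos: [479.4, -20.9, 200.1]
tool_rot: [3.14, -0.062, 0.0]
force: [-0.9, 0.1, -0.0]
grip_width: 0.6
gripper_force: 0.0
```

```bash
python3 - <<'E'
from h import *
p,d,m=snap('wrist','w0.png')
s=ctrl.state();print(s['clock'],s['tcp_pos'],s['tool_rot'],s['joint_positions'],s['force'],np.round(m['world_from_camera'],2))
for t in ['clamp','block','dial_grip','pad_foot']:
  for r in ctrl.regions_of('wrist',t)[:2]:
    P=maskpts(d,m,r['mask'])
    if len(P): print(t,round(r['confidence'],2),np.round(r['location']),np.round(np.median(P,0)),np.round(np.percentile(P,3,axis=0)),np.round(np.percentile(P,97,axis=0)))
E
```

```text
2.975 [479.39895182 -20.84214969 200.12617705] [ 3.14027416e+00 -6.23643784e-02  2.91863648e-04] [-0.01797757  0.41010814  0.02148369  1.95896086 -0.01126621  0.77246662
 -1.60071755] [-0.42489796  0.33563068  0.8095287 ] [[-4.0000e-02 -9.6000e-01 -2.7000e-01  5.5434e+02]
 [-1.0000e+00  4.0000e-02  1.0000e-02 -2.2020e+01]
 [ 0.0000e+00  2.7000e-01 -9.6000e-01  3.4129e+02]
 [ 0.0000e+00  0.0000e+00  0.0000e+00  1.0000e+00]]
clamp 0.6 [256.  78.] [581. -30.  19.] [ 468. -155.   17.] [645. 109. 125.]
block 0.66 [231. 132.] [533. -13.  53.] [504. -29.  51.] [561.   4.  55.]
dial_grip 0.94 [322. 159.] [501. -97.  31.] [ 480. -116.   28.] [516. -80.  53.]
pad_foot 0.59 [235.  48.] [601. -16.  74.] [600. -19.  72.] [601. -14.  75.]
```

View pics/w0.png

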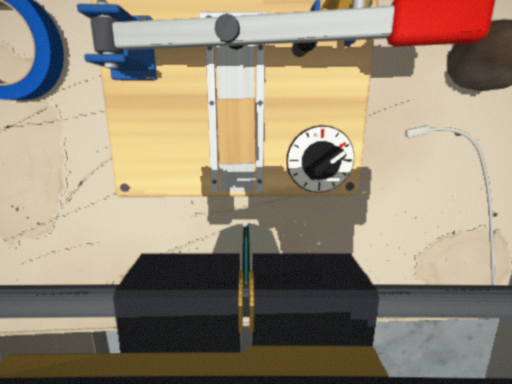

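The block shows at px (237,130) in the channel, the dial at (322,159) with its pointer at (340,150), and the lever and pad are clear of it. The fingers are closed behind the block's trailing end, so I can go down and push.

>>> {"method": "jog_arm", "body": {
  "moves": [0,0,0.003,0,0.155,-1,0,0,0,0.003,0,0.155,-2,0,0,0,0.003,0,0.155,-2.38,0,0,0,0.003,0,0.155,-2.38,0,0,0,0.003,0.2,0.15,-2.38,0,0,0,0.003,0.4,0.14,-2.38,0]
}}

```text
clock: 3.92
tcp_pos: [506.0, -10.6, 58.6]
tool_rot: [-3.141, 0.052, -0.006]
force: [0.0, -0.2, 0.3]
grip_width: 0.5
gripper_force: 0.1
```

>>> {"method": "jog_arm", "body": {
  "moves": [0,0,0,0.1,-0.003,0,0,0,0,0,0.2,-0.007,0,0,0,0,0,0.3,-0.01,0,0,0,0,0,0.4,-0.014,0,0,0,0,0,0.5,-0.018,0,0,0,0,0,0.5,-0.018,0,0]
}}

```text
clock: 4.68
tcp_pos: [534.6, -11.6, 57.1]
tool_rot: [-3.141, 0.052, -0.002]
force: [-0.3, 0.1, -0.7]
grip_width: 0.6
gripper_force: 0.0
```

>>> {"method": "jog_arm", "body": {
  "moves": [0,0,0,0.07,-0.01,0,0,0,0,0,0.14,-0.02,0,0,0,0,0,0.19,-0.03,0,0,0,0,0,0.22,-0.03,0,0,0,0,0,0.25,-0.03,0,0,0,0,0,0.25,-0.03,0,0]
}}

```text
clock: 5.42
tcp_pos: [549.1, -13.5, 57.1]
tool_rot: [3.141, -0.052, 0.001]
force: [-0.1, 0.8, 0.4]
grip_width: 0.2
gripper_force: 0.0
```

>>> {"method": "jog_arm", "body": {
  "moves": [0,0,0,0.02,0,0,0,0,0,0,0.04,0,0,0,0,0,0,0.06,0,0,0,0,0,0,0.06,0,0,0]
}}

```text
clock: 5.92
tcp_pos: [551.6, -13.5, 57.0]
tool_rot: [3.141, -0.052, -0.003]
force: [-2.9, 0.2, 1.1]
grip_width: 0.3
gripper_force: 1.2
```

>>> {"method": "jog_arm", "body": {
  "moves": [0,0,0,0.02,0,0,0,0,0,0,0.04,0,0,0,0,0,0,0.04,0,0,0]
}}

```text
clock: 6.3
tcp_pos: [551.7, -13.4, 56.8]
tool_rot: [3.141, -0.052, -0.011]
force: [-6.1, 0.1, 5.8]
grip_width: 0.6
gripper_force: 3.3
```

```bash
python3 - <<'E'
from h import *
p,d,m=snap('wrist'); s=ctrl.state();print(s['clock'],s['tcp_pos'],s['force'])
cv2.imwrite('pics/w1.png',p[:,:,::-1])
E
```

```text
6.35 [551.66918729 -13.43689298  56.81380765] [-6.41713826  0.14659608  5.74748855]
```

View pics/w1.png

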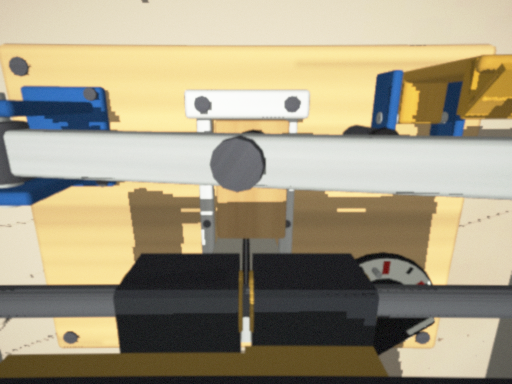

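The block's far end is against the stop (px 250,120), and the push force rose without further motion, so it is home. Next I back off, rise and go over the red end.

>>> {"method": "jog_arm", "body": {
  "moves": [0,0,0,-0.35,0.01,0,0,0,0,0,-0.35,0.01,0,0,0,0,0,-0.35,0.01,1,0,0,0,0,-0.35,0.01,2,0,0,0,0,-0.2,-0.8,2,0,0,0,0,0.4,-1.6,2,0,0,0,0,0.84,-2.35,2,0,0,0,0,0.84,-2.35,2,0]
}}

```text
clock: 7.35
tcp_pos: [607.4, -160.9, 177.1]
tool_rot: [3.136, -0.064, 0.006]
force: [-0.8, 0.1, 1.2]
grip_width: 0.4
gripper_force: 0.0
```

```bash
python3 - <<'E'
from h import *
p,d,m=snap('top','t2.png'); s=ctrl.state();print(s['clock'],s['tcp_pos'],s['force'])
p,d,m=snap('scene')
h=cv2.cvtColor(p,cv2.COLOR_RGB2HSV).astype(int)
v,u=np.nonzero(((h[...,0]<6)|(h[...,0]>174))&(h[...,1]>180)&(h[...,2]>60)&(d>0))
R=pts(d,m,np.c_[u,v])[0]; R=R[(R[:,2]>70)&(R[:,2]<140)&(np.abs(R[:,0]-600)<60)]
print('red',len(R),np.round(R.min(0)),np.round(R.max(0)))
for b in ctrl.regions_of('scene','block'):
    B=maskpts(d,m,b['mask']);print(b['location'],np.round(np.percentile(B,[3,97],axis=0)))
E
```

```text
7.4 [ 606.52616036 -157.14824838  176.93980252] [-0.3955918   0.38279211  0.46743603]
red 146 [ 588. -173.  115.] [ 615. -123.  130.]
[285.1, 266.2] [[338.  68.   2.]
 [379. 125.  38.]]
[262.3, 179.3] [[559. -36.  18.]
 [616.   1.  56.]]
[308.4, 231.0] [[357. -38.   4.]
 [412.  14.  38.]]
```

>>> {"method": "jog_arm", "body": {
  "moves": [0,0,0,-0.03,0,-0.4,0,0,0,0,-0.03,0,-0.6,0,0,0,0,-0.03,0,-0.75,0,0,0,0,-0.03,0,-0.9,0,0,0,0,-0.03,0,-1.0,0,0,0,0,-0.03,0,-1.1,0,0,0,0,-0.03,0,-1.1,0]
}}

```text
clock: 8.38
tcp_pos: [603.4, -154.9, 111.2]
tool_rot: [3.141, -0.053, 0.001]
force: [-0.8, -1.8, 2.3]
grip_width: 0.7
gripper_force: 0.8
```

>>> {"method": "jog_arm", "body": {
  "moves": [0,0,0,0,0,-0.04,0,0,0,0,0,0,-0.08,0,0,0,0,0,0,-0.1,0,0,0,0,0,0,-0.1,0]
}}

```text
clock: 8.88
tcp_pos: [603.6, -154.9, 106.4]
tool_rot: [3.14, -0.052, 0.001]
force: [-2.9, -1.1, 7.6]
grip_width: 0.4
gripper_force: 3.9
```

>>> {"method": "jog_arm", "body": {
  "moves": [0,0,0,0,0,-0.03,0,0,0,0,0,0,-0.06,0,0,0,0,0,0,-0.06,0]
}}

```text
clock: 9.25
tcp_pos: [603.6, -155.0, 103.0]
tool_rot: [3.14, -0.052, 0.002]
force: [-2.5, -1.6, 8.8]
grip_width: 0.5
gripper_force: 4.4
```

>>> {"method": "jog_arm", "body": {
  "moves": [0,0,0,0,0,-0.03,0,0,0,0,0,0,-0.05,0,0,0,0,0,0,-0.05,0]
}}

```text
clock: 9.62
tcp_pos: [603.6, -155.0, 100.4]
tool_rot: [3.14, -0.052, 0.002]
force: [-3.9, -2.0, 9.8]
grip_width: 0.3
gripper_force: 5.0
```

>>> {"method": "jog_arm", "body": {
  "moves": [0,0,0,0,0,0.1,0,0,0,0,0,0,0.25,0,0,0,0,0,0,0.7,0,0,0,0,0,0,1.5,0,0,0,0,0,0,1.5,0]
}}

```text
clock: 10.25
tcp_pos: [606.3, -153.5, 192.4]
tool_rot: [-3.141, 0.05, -0.014]
force: [0.0, 0.7, -0.3]
grip_width: 0.3
gripper_force: 0.0
```

```bash
python3 - <<'E'
from h import *
s=ctrl.state();print(s['clock'],s['tcp_pos'],s['force'])
p,d,m=snap('scene')
cv2.imwrite('pics/s3.png',cv2.resize(p[110:240,190:340,::-1],None,fx=4,fy=4,interpolation=cv2.INTER_CUBIC))
h=cv2.cvtColor(p,cv2.COLOR_RGB2HSV).astype(int)
v,u=np.nonzero(((h[...,0]<6)|(h[...,0]>174))&(h[...,1]>180)&(h[...,2]>60)&(d>0))
R=pts(d,m,np.c_[u,v])[0]; R=R[(R[:,2]>50)&(R[:,2]<140)&(np.abs(R[:,0]-600)<60)]
print('red',len(R),np.round(R.min(0)),np.round(R.max(0)))
E
```

```text
10.25 [ 606.26715718 -153.5261353   192.404746  ] [ 0.00731874  0.71030046 -0.30552008]
red 125 [ 587. -177.   77.] [ 614. -127.   88.]
```

View pics/s3.png

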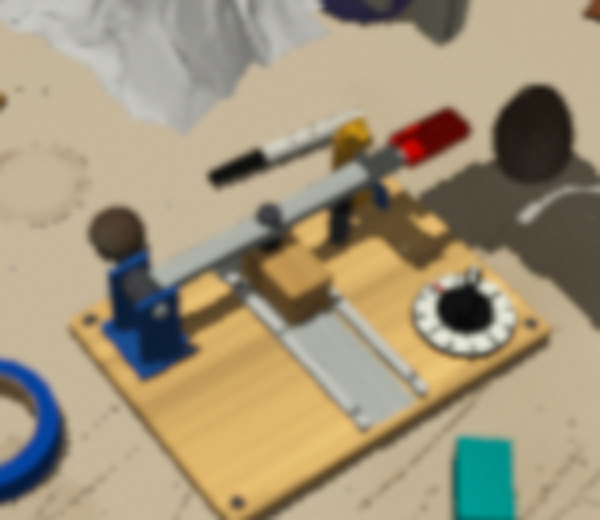

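The lever stays down by itself (red end at z of about 80, scene crop px 435,135) with the brass catch over it and the pad on the block. The dial is next.

>>> {"method": "jog_arm", "body": {
  "moves": [0,0,0,-2.2,0.92,0,45,0,0,0,-2.2,0.92,0,45,0,0,0,-2.2,0.92,0,45,0,0,0,-2.2,0.92,0,45,0,0,0,-2.2,0.92,0,45,0,0,0,-2.2,0.92,0,45]
}}

```text
clock: 11.05
tcp_pos: [472.5, -99.6, 188.1]
tool_rot: [3.141, -0.053, 0.001]
force: [0.4, -0.8, 0.1]
grip_width: 44.7
gripper_force: 0.0
```

```bash
python3 - <<'E'
from h import *
p,d,m=snap('wrist'); s=ctrl.state();print(s['clock'],s['tcp_pos'],s['tool_rot'])
r=ctrl.regions_of('wrist','dial_grip')[0];u,v=map(int,r['location']);print(u,v,r['confidence'])
cv2.imwrite('pics/w4.png',cv2.resize(p[max(0,v-50):v+50,max(0,u-60):u+60,::-1],None,fx=5,fy=5,interpolation=cv2.INTER_CUBIC))
P=maskpts(d,m,r['mask']);B=P[(P[:,2]>44)&(P[:,2]<60)]
print(len(B),cv2.minAreaRect(B[:,:2].astype(np.float32)),np.median(B,0))
w,V=np.linalg.eigh(np.cov(B[:,:2].T));print(np.degrees(np.arctan2(V[1,1],V[0,1])))
D=P[(P[:,2]>22)&(P[:,2]<36)];print('disc',cv2.minEnclosingCircle(D[:,:2].astype(np.float32)),np.percentile(P,[1,99],axis=0).round())
E
```

```text
11.1 [472.23622604 -99.59075881 188.14317889] [ 3.14112529e+00 -5.29103472e-02  2.73555595e-04]
248 159 0.64
533 ((498.02130126953125, -98.90411376953125), (11.290989875793457, 40.78447341918945), 36.18398666381836) [498.86712009 -99.18516581  51.87403253]
125.74175513158622
disc ((501.2066650390625, -101.90682983398438), 24.48915672302246) [[ 479. -118.   28.]
 [ 518.  -79.   54.]]
```

View pics/w4.png

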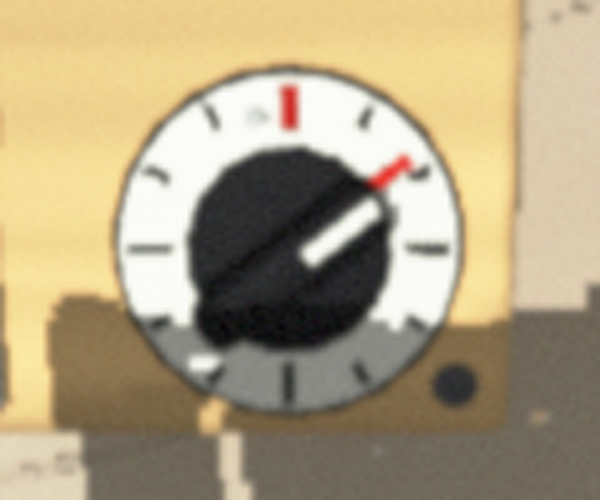

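The crop shows the bar at w4 px (290,250) and the red zero mark straight up at (290,107). The pointer is up and to the right at (345,230), about 52° clockwise of zero. Bar centre is (498,-99), yaw -54°, and its length and thickness fit (41 x 11).

>>> {"method": "jog_arm", "body": {
  "moves": [0,0,-0.18,0.43,0.01,0,45,0,0,-0.36,0.43,0.01,0,45,0,0,-0.54,0.43,0.01,0,45,0,0,-0.72,0.43,0.01,0,45,0,0,-0.91,0.43,0.01,0,45,0,0,-0.91,0.43,0.01,-0.6,45,0,0,-0.91,0.43,0.01,-1.2,45,0,0,-0.91,0.43,0.01,-1.2,45]
}}

```text
clock: 12.15
tcp_pos: [495.7, -98.3, 114.4]
tool_rot: [2.797, -1.426, -0.009]
force: [0.4, -1.5, -0.1]
grip_width: 44.8
gripper_force: 0.0
```

>>> {"method": "jog_arm", "body": {
  "moves": [0,0,0,0.02,0,-0.5,45,0,0,0,0.02,0,-0.93,45,0,0,0,0.02,0,-0.93,45,0,0,0,0.02,0,-0.93,25,0,0,0,0.02,0,-0.93,8,0,0,0,0.02,0,-0.93,8,0,0,0,0.02,0,-0.93,8,0,0,0,0.02,0,-0.93,8],
  "squeeze": 12
}}

```text
clock: 13.15
tcp_pos: [497.4, -99.5, 61.1]
tool_rot: [2.797, -1.428, -0.001]
force: [-2.5, -3.5, 5.7]
grip_width: 10.9
gripper_force: 12.0
```

>>> {"method": "jog_arm", "body": {
  "moves": [0,0,0.13,0,0,0,8,0,0,0.26,0,0,0,8,0,0,0.39,0,0,0,8,0,0,0.52,0,0,0,8,0,0,0.65,0,0,0,8,0,0,0.75,0,0,0,8,0,0,0.82,0,0,0,8,0,0,0.82,0,0,0,8]
}}

```text
clock: 14.15
tcp_pos: [497.2, -99.9, 61.2]
tool_rot: [3.134, -0.195, -0.003]
force: [-3.6, -2.0, 6.3]
grip_width: 10.9
gripper_force: 12.0
```

```bash
python3 - <<'E'
from h import *
s=ctrl.state();print(s['clock'],s['tcp_pos'],s['tool_rot'],s['force'],s['moment'],s['grip_width'])
E
```

```text
14.15 [497.2031176  -99.93655693  61.16993529] [ 3.13428660e+00 -1.94917648e-01 -3.03833456e-03] [-3.63998144 -2.04916036  6.25750165] [-0.49661811  0.72536707  0.02292812] 10.875786238206556
```

>>> {"method": "jog_arm", "body": {
  "moves": [0,0,0.04,0,0,0,8,0,0,0.08,0,0,0,8,0,0,0.11,0,0,0,8,0,0,0.11,0,0,0,8]
}}

```text
clock: 14.65
tcp_pos: [497.2, -100.0, 61.2]
tool_rot: [3.14, -0.025, -0.003]
force: [-1.4, -2.9, 7.0]
grip_width: 10.8
gripper_force: 12.1
```

```bash
python3 - <<'E'
from h import *
s=ctrl.state();print(s['clock'],s['tcp_pos'],s['tool_rot'],s['force'],s['moment'],s['grip_width'])
E
```

```text
14.65 [ 497.16691341 -100.01245905   61.15537659] [ 3.14025524 -0.0248103  -0.00332864] [-1.44729411 -2.92547576  7.03830852] [-0.48845413  0.71239294 -0.19204375] 10.836996965015
```

The moment is rising, so the dial is meeting the zero stop. I'll turn slightly further, then release.

>>> {"method": "jog_arm", "body": {
  "moves": [0,0,0.03,0,0,0,8,0,0,0.05,0,0,0,8,0,0,0.05,0,0,0,8]
}}

```text
clock: 15.02
tcp_pos: [497.3, -100.0, 61.1]
tool_rot: [3.14, 0.053, -0.003]
force: [-1.5, -1.7, 5.6]
grip_width: 11.4
gripper_force: 12.6
```

```bash
python3 - <<'E'
from h import *
s=ctrl.state();print(s['clock'],s['tool_rot'],s['moment'],s['grip_width'])
E
```

```text
15.025 [ 3.14006991e+00  5.25477138e-02 -3.02377106e-03] [-0.52897575  0.62063323 -0.34900511] 11.412542335118868
```

>>> {"method": "jog_arm", "body": {
  "moves": [0,0,0,0,0,0,40,0,0,0,0,0,0,40,0,0,0,0,0,0,40,0,0,0,0,0,0.5,40,0,0,0,0,0,1.4,40,0,0,0,-0.43,0,2.1,40,0,0,0,-0.43,0,2.1,40,0,0,0,-0.43,0,2.1,40]
}}

```text
clock: 16.02
tcp_pos: [472.5, -98.4, 186.2]
tool_rot: [-3.141, -0.058, 0.0]
force: [-0.5, 0.9, -0.6]
grip_width: 40.0
gripper_force: 0.0
```

```bash
python3 - <<'E'
from h import *
p,d,m=snap('wrist','w5.png'); s=ctrl.state();print(s['clock'],s['tcp_pos'],s['tool_rot'])
r=ctrl.regions_of('wrist','dial_grip')[0]
P=maskpts(d,m,r['mask']);B=P[(P[:,2]>44)&(P[:,2]<60)]
print(r['location'],len(B),cv2.minAreaRect(B[:,:2].astype(np.float32)))
w,V=np.linalg.eigh(np.cov(B[:,:2].T));print(np.degrees(np.arctan2(V[1,1],V[0,1])))
p,d,m=snap('scene')
for t in ['lever_press','maquette','pen','clay_ball','tape','block']:
  for r in ctrl.regions_of('scene',t)[:3]:
    Q=maskpts(d,m,r['mask']);print(t,r['location'],np.round(np.median(Q,0)),np.round(np.percentile(Q,[3,97],axis=0)).tolist())
E
```

```text
16.075 [472.32377856 -98.30133385 185.6603689 ] [-3.14045492e+00 -5.84487968e-02  2.48940476e-03]
[250.3, 161.5] 527 ((497.71612548828125, -98.42893981933594), (10.919435501098633, 41.898197174072266), 87.97908020019531)
178.29400146345043
lever_press [258.9, 168.8] [604. -11.  79.] [[595.0, -127.0, 63.0], [619.0, 91.0, 85.0]]
pen [264.9, 144.3] [ 705. -110.   13.] [[690.0, -162.0, -2.0], [723.0, -50.0, 23.0]]
clay_ball [181.6, 210.3] [616. 214.  23.] [[570.0, 165.0, 2.0], [666.0, 259.0, 27.0]]
clay_ball [217.2, 166.1] [700.  48.  25.] [[688.0, 29.0, 6.0], [719.0, 62.0, 32.0]]
tape [184.0, 226.6] [612. 213.  23.] [[570.0, 166.0, 3.0], [666.0, 259.0, 27.0]]
tape [263.7, 179.4] [578.  -9.  52.] [[559.0, -31.0, 24.0], [610.0, 1.0, 56.0]]
block [309.3, 229.5] [382.  -9.  34.] [[357.0, -39.0, 1.0], [415.0, 14.0, 37.0]]
block [284.4, 262.9] [357.  97.  35.] [[338.0, 64.0, 10.0], [379.0, 124.0, 38.0]]
block [264.6, 177.8] [578.  -9.  49.] [[559.0, -33.0, 19.0], [610.0, 1.0, 55.0]]
```

View pics/w5.png

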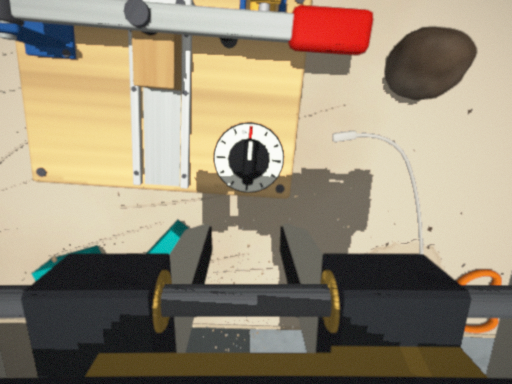

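The pointer at px (250,150) is on the red zero mark: the bar's yaw is -2.0°, equal to the clamp's. The lever is down, the block is home, the bystanders have not moved and the arm is clear.

```bash
python3 -c "
from bench import ctrl
print(ctrl.job_done())"
```

```text
the job is handed in; nothing more can be done
None
```

The block is home against the end stop, the lever is held down by the brass catch with its pad on the block, and the dial is back at its zero stop; I handed the job in at about 16 s with the arm clear and nothing around the clamp disturbed.

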